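Lock the backup drive into the push-push dock

ROBOT

A 7-joint arm with a two-finger parallel gripper is mounted at the origin on the work surface; the furniture and walls round the work are solid. World frame = base frame: x ahead of the robot, y to its left, z up, the work surface at z = 0. Lengths are in m, angles in rad, forces in N, time in s.
With the tool pointing down it reaches from about 0.4 to 0.9 m from the base axis. Payload 5.6 kg.
Tool frame: the origin (TCP) lies between the finger pads; the fingertips stand manip.tip_extent ahead of it and the grasp point (between the pads) lies 11 mm behind it (manip.tip_extent is the distance from the TCP to the fingertips, in m); x points along the fingers, z is the direction in which the jaws open and shut, and the axes are right-handed (so a half turn about x gives the same grasp; the last joint's range is limited). The gripper opens to 92 mm and grips with 3 to 60 N. Pads are 20 mm wide; open, the fingers measure 128 mm over their backs; the gripper's body (75 mm by 189 mm) begins 69 mm behind the grasp point.
Start: joints at [-1.274, 0.468, -0.012, 1.603, 0.006, 1.071, -0.056], TCP at [0.217, 0.613, 0.223] pointing down, gripper open.
Joint ranges: [-2.53, 2.53], [-0.31, 2.02], [-1.57, 1.55], [0.28, 2.44], [-1.29, 4.43], [0.15, 1.84], [-2.92, 2.92]. Speed limits (rad/s): [2.57, 2.57, 3.14, 3.14, 3.14, 3.14, 3.14].

INTERFACE

Orientations are given as a 3x3 rotation matrix whose columns are the frame's x, y, z axes.
In Python, from plant import manip gives the robot as it stands.
- The arm moves only by the tool send_rows, never from a script. Its argument "motion" is a list of rows, each a list of 7 numbers: the turn, a rotation vector about the tool's x, y, z in degrees, then the shift along the tool's x, y, z in cm, then the opening, from -1 (shut) to 1 (fully open), so that 0 is half open. In form: [[wx, wy, wz, x, y, z, jaw], ...]. A call has exactly 5 rows; each row shifts and turns the commanded pose from where the row before left it, along the tool's axes as they then stand; what a row does not reach is not made up. A row lasts 1/12 s, in which the tool goes at most 41.7 mm and 7.16 degrees, less where a joint would pass 70% of its speed; a pose out of reach is approached as far as the arm can. A call is refused whole if a number of a shift passes 4.17 or a number of a turn 7.16, either way. A call with a gripper value outside its range is refused whole. The fingers move at their own pace and stop on an object; "newtons" is the grip in N (left out, the last holds). Time passes only in rows, so rows that do not move let the fingers close, or fill a call up. It gives the time, the measured TCP pose, the force and the opening at its end, in the units of the state.
- manip.read_state(): the state, without advancing time (a new reading comes with each control period).
- manip.grab_frame(name): name is "side" or "top"; returns a dict with "color" (420x560x3 uint8, red, green, blue), "depth" (420x560 float32, m along the optical axis (not along the pixel's ray), 0 where there is no reading), "fx", "fy", "cx", "cy" (pixels), "R" (3x3) and "t" (3): a world point X has camera coordinates R X + t. Camera axes: x right, y down, z forward; pixel columns grow to the right and rows downward; lengths in m; the calibration is good to about 2 mm. A picture is of the moment at which its call begins.
- manip.job_done(): hands the job in, once; it reports no verdict.
Trained networks look in a picture, given as the dict that the camera call returned (one of the last four; its "shot" number tells which), for a name from the list of things; names that differ only in an ending like _2 or _b are one class to them, and where a whole thing is asked for, a point or a joint stands for the part that bears it (a point fixed in the world has none). Each returns a list of dicts, best first, with "conf" (0 to 1); they miss things now and then, are a little off and sometimes report something else, mostly with a low value. They report only what shows in the picture. A call takes as long as a camera call. They do not tell look-alikes from the thing itself.
- manip.find_in(thing, picture): "position" ([x, y, z] in m, in the coordinates of the camera as it stood for that picture, good to about 4 mm: the middle of the surface that is visible of it).
The state is a dict: "time": time; "joint_positions": joint angles; "qvel": joint speeds; "effort": joint torques, N m; "position": TCP position; "ee_rot": TCP orientation; "force": force on the tool from outside, world axes, zero at the start; "ft_torque": the same for the moment, N m; "grip_width": finger opening in m.
Only numpy, scipy, OpenCV 4.12 (cv2) and the standard library are available. Lean on these libraries where they do the work, as an engineer would, in place of code of your own. Each camera call takes 0.05 s, during which the arm holds its last target.

TASK

Take the taller of the two drives out of the stand and lock it down in the dock. The dock's slot works push-push: each full press clicks it over between up and locked, and nobody knows how it was left, so press gently, feel what it did, and press again if need be until the drive stays down locked. Let go of it there, and do not disturb the shorter drive or the other things on the desk.

Things in the scene. Friction and masses are not known exactly. Their poses are not given: they have to be found in the camera images.
- drive_mid (a point): Middle of the taller drive: a loose black slab with grey faces and a ribbed top, 76 wide (y) x 16 thick (x) x 110 mm high (z up); this point is 55 mm above its underside. Standing in the stand; 0.11 to 0.23 kg. Grip it across the thickness near the top. Each narrow edge has a notch 10 to 18 mm above the underside, 9.5 mm deep, for the dock's jaws. Fits the dock either way round (yaw + pi).
- short_drive_mid (a point): Middle of the shorter drive, alike in make, width and thickness but 80 mm high; this point is 40 mm above its underside. It stands in the stand's other pocket and stays there.
- drive_stand: Fixed dark steel stand, base 72 (x) x 196 mm (y), origin at the centre of its underside. Two open pockets in line along its y, at y = +46.5 and -46.5 mm; either may hold the taller drive. Pocket floor 8 mm and pocket walls 46 mm above the desk, so the taller drive's top is 118 mm up. Play round a drive 2 mm.
- dock: Fixed black drive dock, 108 (x) x 134 (y) x 78 mm high; origin at the centre of its underside, front to -x. Out of sight in its slot is a sprung push-push carriage: pressed to its stop and let up, it goes from up to locked, or from locked to up. Two jaws at the slot's ends, drawn back when it is up, close into the drive's notches as it goes down. The drive may bear on the dock with 25 N at most.
- slot_mouth (a point): Centre of the slot's mouth, in the dock's top face, 78 mm above its underside, 16 mm in front (-x) of its middle; axes as the dock's. The slot is 78.4 mm wide (y) and 18.4 mm across (x), with a bevel 6 mm wide and 6 mm deep all round the mouth.
- mid_up (a point): Fixed point in the slot where the drive's middle is when it stands on the raised carriage, 1 mm above slot_mouth. Pressing down from here takes 5 N, growing to 8 N, over 11.5 mm to a cushioned stop, where the force climbs by 3.5 N per mm. Let up after a press to the stop, the carriage locks. (A press that ends more than 1 mm short of the stop does nothing.)
- mid_locked (a point): Fixed point in the slot where the drive's middle is when the drive is locked down, 7.7 mm below mid_up; 48 mm of the drive then show. The jaws then hold it firmly against a pull, after 1.5 mm of upward play. A press from here to the stop, 3.8 mm lower, unlocks it: let up, the carriage rises to mid_up and the jaws let go.
- mid_on_jaws (a point): Fixed point 7.8 mm above mid_up: where the drive's middle is if the empty carriage was left locked, its jaws shut under the drive. The carriage is then already 7.7 mm down; one press to the same cushioned stop (3.8 mm further, 7 to 8 N) and a full let-up frees it, and the drive can sink past the drawn-back jaws to mid_up.
- mug: Dark blue mug, 91 mm high, on a coaster at the back left; leave alone. Origin at the centre of its underside.
- tape: Black tape dispenser at the back, 58 x 151 x 83 mm; leave alone. Origin at the centre of its underside.
- magnifier: Magnifier, 186 mm long, lying at the back right; leave alone. Origin at the centre of its underside.
Mind the look-alikes: they are no part of the job. Leave any blue, orange or yellow look-alike of the part that bears drive_mid alone.

How it is judged:
By the outcome, as a careful person would: the job done as asked, in the order asked, and still so for the second after the job is handed in, with the robot touching nothing.
It also fails if it takes over 72 s, if anything falls off the work surface, if the arm or the gripper's body presses on something with over 40 N, if the wrist force passes 120 N, or if a joint passes its speed limit or range.

## Working session

There is one attempt and no reset: what is moved stays moved. The work goes in short steps, Python scripts to look and compute and a tool call to move; the robot and the scene stay as the last step left them, time stands still between calls to the robot, and variables do not carry over. Pictures are saved under pics/ and viewed, and the job is handed in when it is done.

Besides the shell and the picture viewer there is one more tool, called after "Emit:" as name([rows], argument=value, ...), one row to a line, values as JSON. send_rows: Moves the arm, as the interface text tells. Its arguments: {"type":"object","properties":{"motion":{"type":"array"},"newtons":{"type":"number"}},"required":["motion"]}

```bash
mkdir -p pics; ls; python3 - <<'E'
from plant import manip
import cv2, pickle
s=manip.read_state();print(s, manip.tip_extent)
for n in("side","top"):
    f=manip.grab_frame(n);pickle.dump(f,open(f'pics/{n}0.pkl','wb'))
    cv2.imwrite(f'pics/{n}0.png',f['color'][:,:,::-1])
    print(n,f['fx'],f['cx'],f['cy'],f['R'],f['t'])
    for th in("drive_mid","short_drive_mid","drive_stand","dock","mug"):
        r=manip.find_in(th,f)
        for d in r[:3]:
            print(th,round(d['conf'],2),(f['R'].T@(d['position']-f['t'])).round(4))
E
```

```text
pics
{'time': 0.0, 'joint_positions': array([-1.27401808,  0.46838987, -0.01156189,  1.6035973 ,  0.00599946,
        1.07138757, -0.05630818]), 'qvel': array([ 1.57998164e-04,  2.96190211e-04, -3.14791955e-05, -5.16078542e-04,
        3.10868190e-04, -2.12909969e-03, -2.18580495e-04]), 'effort': array([ 4.13183188e-04, -5.20573175e+01, -1.29579098e-02, -2.43744832e+01,
       -5.68456831e-02,  1.74987211e-02,  1.94428749e-04]), 'position': array([0.21653441, 0.61228457, 0.22164297]), 'ee_rot': array([[-4.48514732e-04, -9.42792265e-01,  3.33380479e-01],
       [-1.68969310e-03,  3.33380751e-01,  9.42790761e-01],
       [-9.99998472e-01, -1.40455149e-04, -1.74255576e-03]]), 'force': array([-0.11459804, -0.46753572,  0.50021468]), 'ft_torque': array([ 0.05439308,  0.01445747, -0.00613647]), 'grip_width': 0.09201790706342537} 0.008
side 386.96368753969324 281.8254424369215 209.9893057454577 [[ 0.98253887 -0.18599504 -0.00481779]
 [-0.10972131 -0.55831371 -0.8223424 ]
 [ 0.15026178  0.80851199 -0.56897255]] [-0.49570338  0.09752482  1.0522955 ]
drive_mid 0.97 [ 0.4923 -0.3124  0.0692]
drive_mid 0.96 [ 0.3223 -0.1614  0.0714]
drive_mid 0.73 [ 0.5183 -0.1038  0.1006]
short_drive_mid 0.9 [ 0.5278 -0.198   0.0811]
drive_stand 0.74 [ 0.5104 -0.1402  0.0135]
drive_stand 0.7 [ 0.5179 -0.1055  0.0968]
dock 0.77 [0.5075 0.1265 0.0663]
mug 0.92 [0.667  0.291  0.0691]
top 464.8538339002796 279.74162858637646 209.7683580567437 [[ 0.02617691 -0.99956351  0.01369537]
 [-0.99819128 -0.02687776 -0.0537751 ]
 [ 0.05411972 -0.01226294 -0.99845915]] [-0.06333485  0.494354    1.3413736 ]
drive_mid 0.94 [ 0.489  -0.2996  0.0993]
drive_mid 0.84 [0.3337 0.1606 0.111 ]
drive_mid 0.78 [ 0.521  -0.0813  0.1181]
short_drive_mid 0.61 [ 0.5259 -0.1793  0.0869]
drive_stand 0.58 [ 0.5195 -0.1309  0.0058]
drive_stand 0.52 [ 0.5264 -0.1831  0.0891]
dock 0.66 [0.5134 0.1753 0.0775]
mug 0.77 [0.6714 0.317  0.0618]
```

View pics/side0.png

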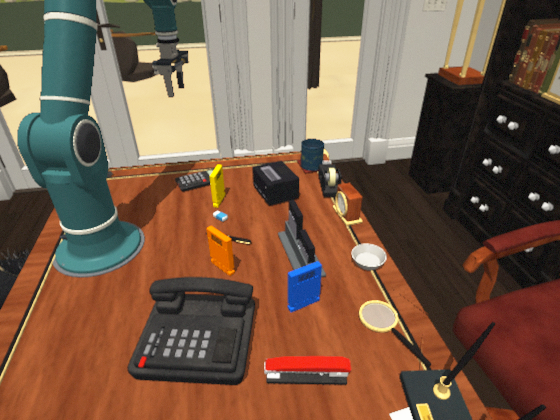

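View pics/top0.png

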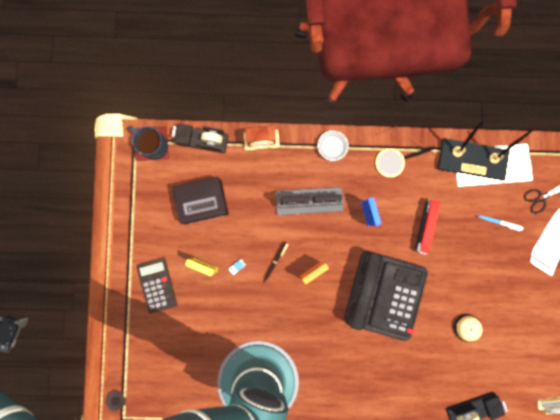

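```bash
cat > h.py <<'E'
import numpy as np, pickle, cv2
def cloud(f):
    d=f['depth'];v,u=np.indices(d.shape)
    P=np.stack([(u-f['cx'])/f['fx']*d,(v-f['cy'])/f['fy']*d,d],-1)
    W=(P-f['t'])@f['R']; W[d==0]=np.nan
    return W
E
python3 - <<'E'
from h import *
f=pickle.load(open('pics/top0.pkl','rb'));W=cloud(f)
print('desk',np.nanmedian(W[300:330,180:215,2]),np.nanmedian(W[230:260,330:345,2]))
def rect(m,name):
    p=W[m][:,:2]; r=cv2.minAreaRect((p*1000).astype(np.float32)); print(name,m.sum(),r,'z',np.median(W[m][:,2]),'mean',p.mean(0))
z=W[...,2];x=W[...,0];y=W[...,1]
st=(x>.46)&(x<.58)&(y>-.26)&(y<-.02)
rect(st&(z>.108),'tall');rect(st&(z>.08)&(z<.098),'short');rect(st&(z>.04)&(z<.05),'walls');rect(st&(z>.012),'all')
dk=(x>.42)&(x<.62)&(y>.09)&(y<.27)
rect(dk&(z>.07),'dock');rect(dk&(z>.02),'dockall')
print(np.nanmax(z[dk]))
m=dk&(z>.02)&(z<.07);rect(m,'low')
im=f['color'][160:240,150:360,::-1]
cv2.imwrite('pics/crop.png',cv2.resize(im,None,fx=3.8,fy=3.8,interpolation=cv2.INTER_CUBIC))
np.set_printoptions(linewidth=250)
print((z[175:228:2,170:234:2]*1000).round().astype(int))
E
```

```text
desk -0.002086060624325861 -0.002954396847823074
tall 176 ((522.3338623046875, -88.06202697753906), (16.883358001708984, 74.21707153320312), 5.935827732086182) z 0.11766877040203867 mean [ 0.52180286 -0.08760753]
short 181 ((526.1544799804688, -137.84280395507812), (16.768423080444336, 162.22434997558594), 5.339688777923584) z 0.08793670170580649 mean [ 0.52871766 -0.17365773]
walls 260 ((526.2951049804688, -134.76556396484375), (32.22850799560547, 186.01239013671875), 4.91848611831665) z 0.04533609281018456 mean [ 0.5233522  -0.13597435]
all 823 ((525.763916015625, -134.1163330078125), (69.28538513183594, 187.471435546875), 5.127737522125244) z 0.05097832605041807 mean [ 0.52279565 -0.13309032]
dock 1667 ((514.958251953125, 176.59027099609375), (108.40461730957031, 133.7509002685547), 14.071836471557617) z 0.07795282626699224 mean [0.51599336 0.17690769]
dockall 1870 ((514.4708862304688, 177.1400146484375), (109.14742279052734, 135.65414428710938), 14.1885986328125) z 0.07749565658571914 mean [0.51415045 0.17488588]
0.08788018380829829
low 203 ((504.0179443359375, 165.8984375), (99.
[... 17801 characters left out ...]
 -5                    1                   -3                   -1                   -5                   -2                    0                    2                   -5                    4
                     4                   -1                   -5                    1                    1                   -3                   -5                   -2                   -2                   -5                   -5
                    -1                    6                   -1                    1                    1                   -4                    4                    4 -9223372036854775808                   -1]]<stdin>:16: RuntimeWarning: invalid value encountered in cast
```

View pics/crop.png

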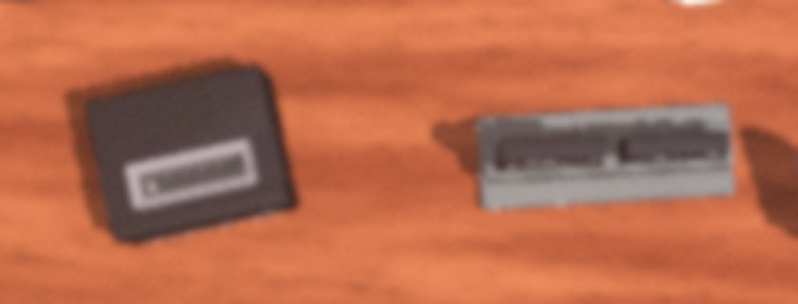

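Emit:
send_rows([
  [6.54,0,0,0,0,0,1],
  [6.54,0,0,0,0,0,1],
  [6.54,0,0,0,0,0,1],
  [6.54,0,0,0,0,0,1],
  [6.54,0,0,0,0,0,1],
], newtons=40)

```text
time: 1.02
position: [0.2167, 0.6129, 0.2227]
ee_rot: [[0.0, -0.609, 0.793], [0.0, 0.793, 0.609], [-1.0, 0.0, 0.0]]
force: [-0.4, 0.4, 0.2]
grip_width: 0.0924
```

Emit:
send_rows([
  [6.54,0,0,0,0,0,1],
  [6.54,0,0,0,0,0,1],
  [6.54,0,0,0,0,0,1],
  [6.54,0,0,0,0,0,1],
  [6.54,0,0,0,0,0,1],
])

```text
time: 1.43
position: [0.2166, 0.6129, 0.2226]
ee_rot: [[-0.0, -0.084, 0.996], [0.0, 0.996, 0.084], [-1.0, 0.0, -0.0]]
force: [-0.0, -0.4, -0.2]
grip_width: 0.0919
```

```bash
cat >> h.py <<'E'
def plan(s,tgt,yaw):
    R=s['ee_rot'];d=R.T@(np.array(tgt)-s['position'])*100
    y=np.radians(yaw);z=np.array([np.cos(y),np.sin(y),0]);x=np.array([0,0,-1.]);T=np.stack([x,np.cross(z,x),z],1)
    from scipy.spatial.transform import Rotation as Ro
    w=Ro.from_matrix(R.T@T).as_rotvec(degrees=True)
    print('t',round(s['time'],2),'pos',s['position'].round(4),'turn',w.round(2),'shift cm',d.round(2),'F',s['force'].round(2),'M',s['ft_torque'].round(2),'w',round(s['grip_width'],4))
E
python3 - <<'E'
from h import *
from plant import manip
s=manip.read_state();plan(s,[.522,-.0877,.222],5.13);plan(s,[.522,.2,.222],5.13)
f=pickle.load(open('pics/top0.pkl','rb'))
# light frame fit
c=f['color'].astype(int);W=cloud(f)
m=(c.sum(2)>270)
reg=np.zeros_like(m);reg[190:220,180:222]=1;sat=c.max(2)-c.min(2)
m&=(reg>0)&(sat<50)
ys,xs=np.where(m);r=cv2.minAreaRect(np.stack([xs,ys],1).astype(np.float32));print(m.sum(),r)
u,v=r[0]
ray=f['R'].T@np.array([(u-f['cx'])/f['fx'],(v-f['cy'])/f['fy'],1]);o=-f['R'].T@f['t'];print((o+ray*(.078-o[2])/ray[2]))
E
```

```text
t 1.43 pos [0.2166 0.6129 0.2226] turn [-0.32 -0.   -0.  ] shift cm [ 5.000e-02 -7.237e+01  2.456e+01] F [-0.03 -0.36 -0.24] M [-0.06  0.08  0.01] w 0.0919
t 1.43 pos [0.2166 0.6129 0.2226] turn [-0.32 -0.   -0.  ] shift cm [  0.06 -43.7   26.97] F [-0.03 -0.36 -0.24] M [-0.06  0.08  0.01] w 0.0919
492 ((201.0823211669922, 208.8705596923828), (21.259185791015625, 36.227394104003906), 77.47119140625)
[0.48900153 0.1685355  0.078     ]
```

Emit:
send_rows([
  [0,0,0,0,-2.5,1.7,1],
  [0,0,0,0,-2.9,1.7,1],
  [0,0,0,0,-2.9,1.7,1],
  [0,0,0,0,-2.9,1.7,1],
  [0,0,0,0,-2.9,1.7,1],
])

```text
time: 1.85
position: [0.3146, 0.4787, 0.2227]
ee_rot: [[0.0, -0.09, 0.996], [0.0, 0.996, 0.09], [-1.0, 0.0, 0.0]]
force: [0.1, 0.0, 0.5]
grip_width: 0.0919
```

Emit:
send_rows([
  [0,0,0,0,-2.9,1.7,1],
  [0,0,0,0,-2.9,1.7,1],
  [0,0,0,0,-2.9,1.7,1],
  [0,0,0,0,-2.9,1.7,1],
  [0,0,0,0,-2.9,1.7,1],
])

```text
time: 2.27
position: [0.4123, 0.3418, 0.2229]
ee_rot: [[0.0, -0.09, 0.996], [0.001, 0.996, 0.09], [-1.0, 0.001, 0.0]]
force: [0.9, -0.3, 0.0]
grip_width: 0.0916
```

Emit:
send_rows([
  [0,0,0,0,-2.9,1.3,1],
  [0,0,0,0,-2.9,1.3,1],
  [0,0,0,0,-2.9,1.3,1],
  [0,0,0,0,-2.9,1.3,1],
  [0,0,0,0,-2.9,1.3,1],
])

```text
time: 2.68
position: [0.4899, 0.2032, 0.2229]
ee_rot: [[0.001, -0.089, 0.996], [0.001, 0.996, 0.089], [-1.0, 0.001, 0.001]]
force: [-0.3, 0.9, -0.0]
grip_width: 0.0918
```

Emit:
send_rows([
  [0,0,0,0,-2.9,0,1],
  [0,0,0,0,-2.9,0,1],
  [0,0,0,0,-2.9,0,1],
  [0,0,0,0,-2.9,0,1],
  [0,0,0,0,-2.9,0,1],
])

```text
time: 3.1
position: [0.5023, 0.0588, 0.2229]
ee_rot: [[0.001, -0.09, 0.996], [0.0, 0.996, 0.09], [-1.0, 0.0, 0.001]]
force: [-0.3, -0.1, -0.8]
grip_width: 0.0916
```

```bash
python3 - <<'E'
from h import *
from plant import manip
s=manip.read_state();plan(s,[.522,-.0877,.222],5.13);print(s['joint_positions'].round(2))
E
```

```text
t 3.1 pos [0.5023 0.0588 0.2229] turn [ 0.01  0.04 -0.02] shift cm [  0.08 -14.77   0.65] F [-0.34 -0.11 -0.78] M [-0.06 -0.   -0.01] w 0.0916
[-0.62  0.23  0.51  1.98 -0.14  0.97  0.04]
```

Emit:
send_rows([
  [0,0,0,0,-2.95,0.13,1],
  [0,0,0,0,-2.95,0.13,1],
  [0,0,0,0,-2.95,0.13,1],
  [0,0,0,0,-2.95,0.13,1],
  [0,0,0,0,-2.95,0.13,1],
])

```text
time: 3.52
position: [0.522, -0.0875, 0.2229]
ee_rot: [[0.001, -0.09, 0.996], [0.0, 0.996, 0.09], [-1.0, 0.0, 0.001]]
force: [-0.0, 0.1, -0.0]
grip_width: 0.0917
```

Emit:
send_rows([
  [0,0,0,2.5,0,0,1],
  [0,0,0,2.5,0,0,1],
  [0,0,0,1,0,0,1],
  [0,0,0,0,0,0,1],
  [0,0,0,0,0,0,1],
])

```text
time: 3.93
position: [0.522, -0.086, 0.1627]
ee_rot: [[-0.001, -0.09, 0.996], [-0.0, 0.996, 0.09], [-1.0, -0.0, -0.001]]
force: [0.6, 0.4, -0.4]
grip_width: 0.0919
```

```bash
python3 - <<'E'
from h import *
from plant import manip
s=manip.read_state();plan(s,[.522,-.0877,.092],5.13)
for n in("side","top"):
    f=manip.grab_frame(n);pickle.dump(f,open(f'pics/{n}1.pkl','wb'))
    c=f['color'][:,:,::-1]
    if n=='side': c=c[150:310,200:400]
    else: c=c[150:260,160:400]
    cv2.imwrite(f'pics/{n}1.png',cv2.resize(c,None,fx=3.3,fy=3.3,interpolation=2))
E
```

```text
t 3.93 pos [ 0.522  -0.086   0.1627] turn [ 0.03 -0.03  0.01] shift cm [ 7.07 -0.17 -0.01] F [ 0.57  0.36 -0.4 ] M [-0.06  0.1   0.02] w 0.0919
```

View pics/side1.png

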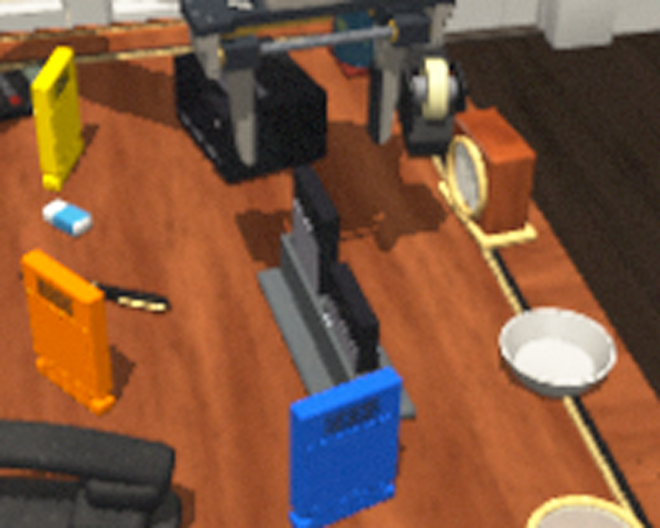

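View pics/top1.png

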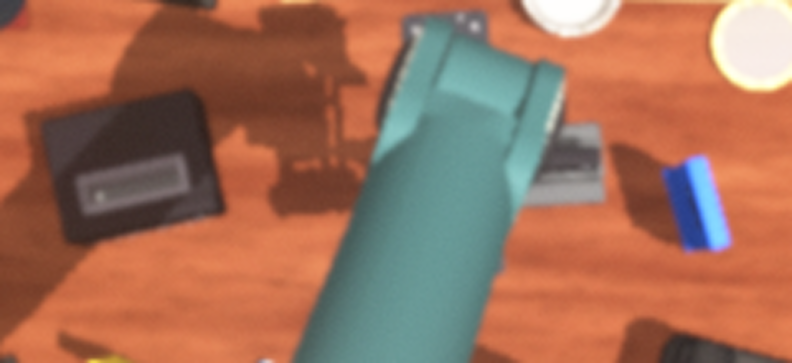

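Emit:
send_rows([
  [0,0,0,2,-0.17,0,1],
  [0,0,0,2,0,0,1],
  [0,0,0,2,0,0,1],
  [0,0,0,1.05,0,0,1],
  [0,0,0,0,0,0,1],
])

```text
time: 4.45
position: [0.5213, -0.0874, 0.0911]
ee_rot: [[-0.002, -0.09, 0.996], [0.0, 0.996, 0.09], [-1.0, 0.0, -0.002]]
force: [-0.5, -0.3, -0.6]
grip_width: 0.0916
```

Emit:
send_rows([
  [0,0,0,0,0,0,-1],
  [0,0,0,0,0,0,-1],
  [0,0,0,0,0,0,-1],
  [0,0,0,0,0,0,-1],
  [0,0,0,0,0,0,-1],
], newtons=15)

```text
time: 4.87
position: [0.5225, -0.0879, 0.0928]
ee_rot: [[0.001, -0.089, 0.996], [0.0, 0.996, 0.089], [-1.0, 0.0, 0.001]]
force: [0.6, 0.1, 0.4]
grip_width: 0.0605
```

Emit:
send_rows([
  [0,0,0,0,0,0,-1],
  [0,0,0,0,0,0,-1],
  [0,0,0,0,0,0,-1],
  [0,0,0,0,0,0,-1],
  [0,0,0,0,0,0,-1],
], newtons=40)

```text
time: 5.28
position: [0.522, -0.0879, 0.0921]
ee_rot: [[-0.0, -0.089, 0.996], [0.0, 0.996, 0.089], [-1.0, 0.0, -0.0]]
force: [-0.2, -0.7, -0.3]
grip_width: 0.0275
```

```bash
python3 - <<'E'
from h import *
from plant import manip
s=manip.read_state();plan(s,[.522,-.0877,.092],5.13)
E
```

```text
t 5.28 pos [ 0.522  -0.0879  0.0921] turn [-0. -0. -0.] shift cm [0.01 0.02 0.  ] F [-0.21 -0.67 -0.25] M [-0.06  0.05 -0.  ] w 0.0275
```

Emit:
send_rows([
  [0,0,0,0,0,0,-1],
  [0,0,0,0,0,0,-1],
  [0,0,0,0,0,0,-1],
  [0,0,0,0,0,0,-1],
  [0,0,0,0,0,0,-1],
], newtons=40)

```text
time: 5.7
position: [0.522, -0.0879, 0.092]
ee_rot: [[-0.0, -0.089, 0.996], [-0.0, 0.996, 0.089], [-1.0, 0.0, -0.0]]
force: [-0.0, 0.6, -1.2]
grip_width: 0.0158
```

```bash
python3 - <<'E'
from h import *
from plant import manip
s=manip.read_state();plan(s,[.522,-.0877,.092],5.13)
E
```

```text
t 5.7 pos [ 0.522  -0.0879  0.092 ] turn [-0.01 -0.   -0.  ] shift cm [0.   0.02 0.  ] F [-0.    0.56 -1.2 ] M [-0.09  0.06 -0.  ] w 0.0158
```

Emit:
send_rows([
  [0,0,0,-0.3,0,0,-1],
  [0,0,0,-0.6,0,0,-1],
  [0,0,0,-1,0,0,-1],
  [0,0,0,-1,0,0,-1],
  [0,0,0,-1,0,0,-1],
])

```text
time: 6.12
position: [0.5222, -0.088, 0.1324]
ee_rot: [[0.001, -0.089, 0.996], [0.0, 0.996, 0.089], [-1.0, -0.0, 0.001]]
force: [0.0, -0.1, -1.5]
grip_width: 0.0157
```

Emit:
send_rows([
  [0,0,0,-2,0,0,-1],
  [0,0,0,-2,0,0,-1],
  [0,0,0,-2,0,0,-1],
  [0,0,0,-2,0,0,-1],
  [0,0,0,-1,0,0,-1],
])

```text
time: 6.53
position: [0.5231, -0.0883, 0.2244]
ee_rot: [[0.004, -0.089, 0.996], [0.0, 0.996, 0.089], [-1.0, -0.0, 0.004]]
force: [0.4, 0.2, -1.4]
grip_width: 0.0155
```

Emit:
send_rows([
  [0,0,0,-0.5,0,0,-1],
  [0,0,0,-0.5,0,0,-1],
  [0,0,0,0,0,0,-1],
  [0,0,0,0,0,0,-1],
  [0,0,0,0,0,0,-1],
])

```text
time: 6.95
position: [0.5214, -0.0878, 0.2302]
ee_rot: [[-0.002, -0.089, 0.996], [-0.0, 0.996, 0.089], [-1.0, 0.0, -0.002]]
force: [-0.3, 0.5, -2.3]
grip_width: 0.0152
```

```bash
python3 - <<'E'
from h import *
from plant import manip
s=manip.read_state();plan(s,[.4995,.1727,.235],14.1)
f=manip.grab_frame('side');pickle.dump(f,open(f'pics/side2.pkl','wb'))
c=f['color'][90:300,180:400,::-1]
cv2.imwrite(f'pics/side2.png',cv2.resize(c,None,fx=2.8,fy=2.8,interpolation=2))
# refine dock w/ top1 frame (robot away from dock)
for n in('top0','top1'):
    f=pickle.load(open(f'pics/{n}.pkl','rb'));W=cloud(f);x,y,z=W[...,0],W[...,1],W[...,2]
    a=np.radians(14.1);q=(W[...,:2]-[.515,.1766])@np.array([[np.cos(a),-np.sin(a)],[np.sin(a),np.cos(a)]])
    dk=(abs(q[...,0])<.07)&(abs(q[...,1])<.08)
    t=dk&(z>.068)&(z<.09);p=(W[t][:,:2]*1000).astype(np.float32);print(n,t.sum(),cv2.minAreaRect(p),np.median(z[t]))
    h=(abs(q[...,0])<.05)&(abs(q[...,1])<.055)&(z<.064)
    p=(W[h]);rz=p
    # slot-hole boundary: project pixels to plane z=.072
    o=-f['R'].T@f['t'];v,u=np.where(h);ray=np.stack([(u-f['cx'])/f['fx'],(v-f['cy'])/f['fy'],np.ones(len(u))],-1)@f['R']
    pp=(o+ray*((.075-o[2])/ray[:,2])[:,None])[:,:2]*1000
    r=cv2.minAreaRect(pp.astype(np.float32));print(' hole',len(u),r,pp.mean(0))
E
```

```text
t 6.95 pos [ 0.5214 -0.0878  0.2302] turn [-8.97 -0.1  -0.01] shift cm [-0.48 26.14  0.14] F [-0.27  0.51 -2.33] M [-0.06  0.02 -0.01] w 0.0152
top0 1679 ((514.9335327148438, 176.58169555664062), (108.45415496826172, 133.75364685058594), 14.067383766174316) 0.07791331653151962
 hole 175 ((498.96527099609375, 172.1436767578125), (17.535205841064453, 76.91399383544922), 14.142922401428223) [498.84096246 172.32437319]
top1 1683 ((514.8641357421875, 176.68734741210938), (108.32669830322266, 134.85304260253906), 14.044501304626465) 0.07789060453236017
 hole 170 ((499.01220703125, 171.95730590820312), (17.535205841064453, 76.52959442138672), 14.142922401428223) [498.88401511 171.46094179]
```

View pics/side2.png

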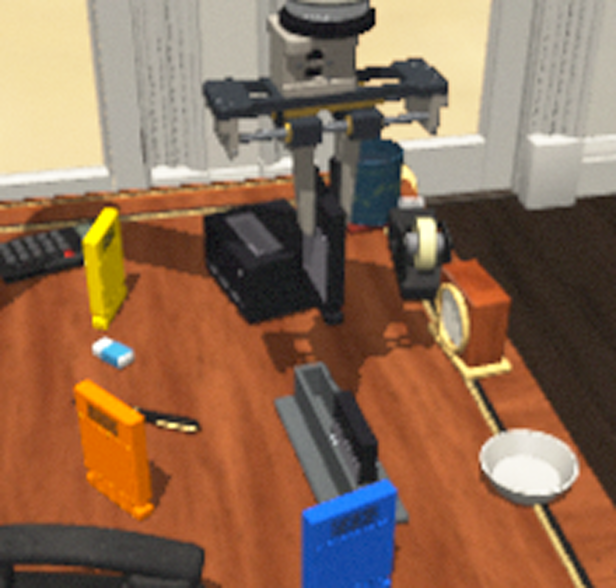

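Emit:
send_rows([
  [0,0,0,0,1.5,0,-1],
  [0,0,0,0,2.5,0,-1],
  [0,0,0,0,2.5,0,-1],
  [0,0,0,0,2.5,0,-1],
  [0,0,0,0,2.5,0,-1],
])

```text
time: 7.42
position: [0.5112, 0.0275, 0.2304]
ee_rot: [[-0.001, -0.089, 0.996], [-0.0, 0.996, 0.089], [-1.0, -0.0, -0.001]]
force: [-0.1, 0.5, -1.5]
grip_width: 0.0155
```

Emit:
send_rows([
  [0,0,0,0,2.5,0,-1],
  [0,0,0,0,2.5,0,-1],
  [0,0,0,0,2.5,0,-1],
  [0,0,0,0,2.5,0,-1],
  [0,0,0,0,2.5,0,-1],
])

```text
time: 7.83
position: [0.5, 0.1522, 0.2304]
ee_rot: [[-0.001, -0.089, 0.996], [-0.001, 0.996, 0.089], [-1.0, -0.001, -0.001]]
force: [0.4, 0.2, -1.0]
grip_width: 0.0156
```

Emit:
send_rows([
  [0,0,0,0,1.6,0.1,-1],
  [0,0,0,0,0.5,0,-1],
  [-3,0,0,0,0,0,-1],
  [-3,0,0,0,0,0,-1],
  [-3,0,0,0,0,0,-1],
])

```text
time: 8.25
position: [0.4996, 0.1711, 0.2305]
ee_rot: [[-0.001, -0.246, 0.969], [-0.001, 0.969, 0.246], [-1.0, -0.001, -0.001]]
force: [0.7, -0.8, -1.4]
grip_width: 0.0155
```

Emit:
send_rows([
  [0,0,0,0,0,0,-1],
  [0,0,0,0,0,0,-1],
  [0,0,0,0,0,0,-1],
  [0,0,0,0,0,0,-1],
  [0,0,0,0,0,0,-1],
])

```text
time: 8.67
position: [0.4997, 0.1719, 0.231]
ee_rot: [[-0.0, -0.243, 0.97], [-0.0, 0.97, 0.243], [-1.0, -0.0, -0.0]]
force: [-0.4, -0.9, -1.2]
grip_width: 0.016
```

```bash
python3 - <<'E'
from h import *
from plant import manip
s=manip.read_state();plan(s,[.4992,.1725,.165],14.1)
for n in("side","top"):
    f=manip.grab_frame(n);pickle.dump(f,open(f'pics/{n}3.pkl','wb'))
    c=f['color'][:,:,::-1]
    if n=='side': c=c[90:250,180:380]
    else: c=c[150:260,140:380]
    cv2.imwrite(f'pics/{n}3.png',cv2.resize(c,None,fx=3.3,fy=3.3,interpolation=2))
f=pickle.load(open('pics/side3.pkl','rb'));W=cloud(f)
r=manip.find_in('drive_mid',f)
for d in r[:4]:print(round(d['conf'],2),(f['R'].T@(d['position']-f['t'])).round(4))
E
```

```text
t 8.67 pos [0.4997 0.1719 0.231 ] turn [-0.02 -0.01  0.01] shift cm [ 6.6   0.07 -0.03] F [-0.44 -0.87 -1.2 ] M [-0.04  0.04 -0.01] w 0.016
0.89 [ 0.3233 -0.1611  0.0715]
0.83 [0.4986 0.1388 0.2031]
0.75 [0.3338 0.1452 0.0673]
0.65 [ 0.4927 -0.3168  0.072 ]
```

View pics/side3.png

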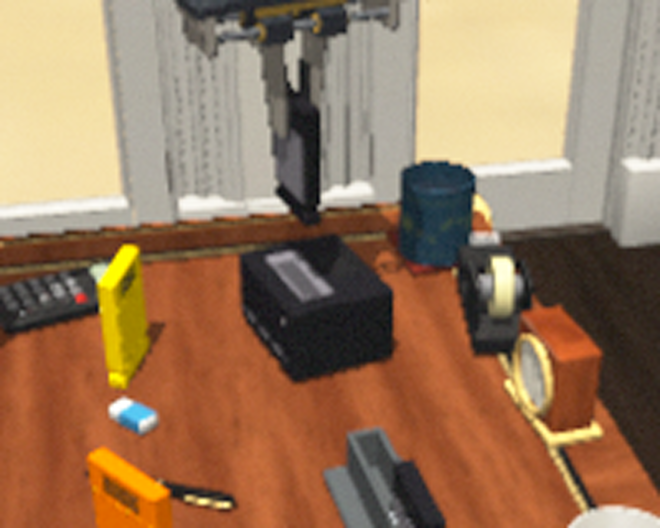

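Emit:
send_rows([
  [0,0,0,1,0.06,-0.04,-1],
  [0,0,0,2,0,0,-1],
  [0,0,0,2,0,0,-1],
  [0,0,0,1.5,0,0,-1],
  [0,0,0,0,0,0,-1],
])

```text
time: 9.23
position: [0.4967, 0.1719, 0.1626]
ee_rot: [[-0.006, -0.244, 0.97], [-0.003, 0.97, 0.244], [-1.0, -0.002, -0.006]]
force: [-0.8, 0.2, -1.5]
grip_width: 0.0159
```

Emit:
send_rows([
  [0,0,0,0.2,0,0,-1],
  [0,0,0,0.2,0,0,-1],
  [0,0,0,0.2,0,0,-1],
  [0,0,0,0.2,0,0,-1],
  [0,0,0,0.2,0,0,-1],
])

```text
time: 9.65
position: [0.4995, 0.1729, 0.1566]
ee_rot: [[0.001, -0.244, 0.97], [0.001, 0.97, 0.244], [-1.0, 0.0, 0.001]]
force: [-0.6, 0.1, -2.3]
grip_width: 0.0155
```

```bash
python3 - <<'E'
from h import *
from plant import manip
s=manip.read_state();plan(s,[.4992,.1725,.125],14.1)
E
```

```text
t 9.65 pos [0.4995 0.1729 0.1566] turn [ 0.03  0.07 -0.03] shift cm [ 3.16 -0.03 -0.05] F [-0.62  0.12 -2.29] M [-0.02  0.04  0.01] w 0.0155
```

Emit:
send_rows([
  [0,0,0,0.2,0,0,-1],
  [0,0,0,0.2,0,0,-1],
  [0,0,0,0.2,0,0,-1],
  [0,0,0,0.2,0,0,-1],
  [0,0,0,0.2,0,0,-1],
])

```text
time: 10.07
position: [0.4992, 0.1726, 0.1459]
ee_rot: [[0.0, -0.244, 0.97], [0.0, 0.97, 0.244], [-1.0, 0.0, 0.0]]
force: [0.2, 0.1, -1.8]
grip_width: 0.0157
```

Emit:
send_rows([
  [0,0,0,0.2,0,0,-1],
  [0,0,0,0.2,0,0,-1],
  [0,0,0,0.2,0,0,-1],
  [0,0,0,0.2,0,0,-1],
  [0,0,0,0.2,0,0,-1],
])

```text
time: 10.48
position: [0.4992, 0.1726, 0.1359]
ee_rot: [[0.0, -0.244, 0.97], [-0.0, 0.97, 0.244], [-1.0, -0.0, 0.0]]
force: [0.2, 0.5, -0.8]
grip_width: 0.0161
```

```bash
python3 - <<'E'
from h import *
from plant import manip
s=manip.read_state();plan(s,[.4992,.1725,.120],14.1)
E
```

```text
t 10.48 pos [0.4992 0.1726 0.1359] turn [0.03 0.   0.  ] shift cm [ 1.59 -0.01  0.  ] F [ 0.17  0.47 -0.75] M [-0.08  0.08 -0.03] w 0.0161
```

In the slot cleanly (past the bevel, no side force). Now gently to the expected contacts at TCP z 0.116 or 0.108.

Emit:
send_rows([
  [0,0,0,0.3,0,0,-1],
  [0,0,0,0.3,0,0,-1],
  [0,0,0,0.3,0,0,-1],
  [0,0,0,0.3,0,0,-1],
  [0,0,0,0.3,0,0,-1],
])

```text
time: 10.9
position: [0.4992, 0.1726, 0.1207]
ee_rot: [[-0.0, -0.244, 0.97], [-0.0, 0.97, 0.244], [-1.0, -0.0, -0.0]]
force: [-0.9, -0.5, -1.8]
grip_width: 0.0159
```

Emit:
send_rows([
  [0,0,0,0.1,0,0,-1],
  [0,0,0,0.1,0,0,-1],
  [0,0,0,0.1,0,0,-1],
  [0,0,0,0.1,0,0,-1],
  [0,0,0,0,0,0,-1],
])

```text
time: 11.32
position: [0.4991, 0.1726, 0.117]
ee_rot: [[-0.0, -0.244, 0.97], [-0.0, 0.97, 0.244], [-1.0, 0.0, -0.0]]
force: [-0.1, 0.3, -0.9]
grip_width: 0.0157
```

```bash
python3 - <<'E'
from h import *
from plant import manip
s=manip.read_state();plan(s,[.4992,.1725,.116],14.1)
E
```

```text
t 11.32 pos [0.4991 0.1726 0.117 ] turn [ 0.02 -0.   -0.  ] shift cm [ 0.1  -0.01  0.01] F [-0.06  0.29 -0.93] M [-0.07  0.03 -0.04] w 0.0157
```

Emit:
send_rows([
  [0,0,0,0.1,0,0,-1],
  [0,0,0,0.1,0,0,-1],
  [0,0,0,0,0,0,-1],
  [0,0,0,0,0,0,-1],
  [0,0,0,0,0,0,-1],
])

```text
time: 11.73
position: [0.4994, 0.1728, 0.1157]
ee_rot: [[0.0, -0.244, 0.97], [0.001, 0.97, 0.244], [-1.0, 0.0, 0.001]]
force: [-1.8, 0.1, 5.8]
grip_width: 0.0157
```

Emit:
send_rows([
  [0,0,0,0.1,0,0,-1],
  [0,0,0,0.1,0,0,-1],
  [0,0,0,0,0,0,-1],
  [0,0,0,0,0,0,-1],
  [0,0,0,0,0,0,-1],
])

```text
time: 12.15
position: [0.4998, 0.1729, 0.1142]
ee_rot: [[0.001, -0.244, 0.97], [0.001, 0.97, 0.244], [-1.0, 0.001, 0.001]]
force: [-1.3, -0.3, 8.8]
grip_width: 0.0153
```

Emit:
send_rows([
  [0,0,0,0.1,0,0,-1],
  [0,0,0,0.1,0,0,-1],
  [0,0,0,0,0,0,-1],
  [0,0,0,0,0,0,-1],
  [0,0,0,0,0,0,-1],
])

```text
time: 12.57
position: [0.5002, 0.1732, 0.1124]
ee_rot: [[0.002, -0.244, 0.97], [0.001, 0.97, 0.244], [-1.0, 0.001, 0.002]]
force: [-1.1, -1.2, 9.1]
grip_width: 0.0157
```

Emit:
send_rows([
  [0,0,0,0.1,0,0,-1],
  [0,0,0,0,0,0,-1],
  [0,0,0,0,0,0,-1],
  [0,0,0,0,0,0,-1],
  [0,0,0,0,0,0,-1],
])

```text
time: 12.98
position: [0.5004, 0.1733, 0.1116]
ee_rot: [[0.002, -0.244, 0.97], [0.002, 0.97, 0.244], [-1.0, 0.001, 0.003]]
force: [-1.7, -0.6, 11.4]
grip_width: 0.0158
```

Emit:
send_rows([
  [0,0,0,0.1,0,0,-1],
  [0,0,0,0,0,0,-1],
  [0,0,0,0,0,0,-1],
  [0,0,0,0,0,0,-1],
  [0,0,0,0,0,0,-1],
])

```text
time: 13.4
position: [0.5005, 0.1733, 0.1109]
ee_rot: [[0.003, -0.244, 0.97], [0.002, 0.97, 0.244], [-1.0, 0.001, 0.003]]
force: [-1.8, -0.5, 13.5]
grip_width: 0.0157
```

Emit:
send_rows([
  [0,0,0,-0.2,0,0,-1],
  [0,0,0,-0.2,0,0,-1],
  [0,0,0,-0.2,0,0,-1],
  [0,0,0,-0.2,0,0,-1],
  [0,0,0,0,0,0,-1],
])

```text
time: 13.82
position: [0.4994, 0.1727, 0.1175]
ee_rot: [[0.001, -0.244, 0.97], [0.0, 0.97, 0.244], [-1.0, 0.0, 0.001]]
force: [0.3, -0.3, 4.0]
grip_width: 0.0154
```

Emit:
send_rows([
  [0,0,0,-0.1,0,0,-1],
  [0,0,0,0,0,0,-1],
  [0,0,0,0,0,0,-1],
  [0,0,0,0,0,0,-1],
  [0,0,0,0,0,0,-1],
])

```text
time: 14.23
position: [0.4993, 0.1726, 0.1181]
ee_rot: [[0.0, -0.244, 0.97], [-0.0, 0.97, 0.244], [-1.0, -0.0, 0.0]]
force: [0.5, -0.5, 3.4]
grip_width: 0.0159
```

Emit:
send_rows([
  [0,0,0,-0.2,0,0,-1],
  [0,0,0,-0.2,0,0,-1],
  [0,0,0,0,0,0,-1],
  [0,0,0,0,0,0,-1],
  [0,0,0,0,0,0,-1],
])

```text
time: 14.65
position: [0.499, 0.1726, 0.1219]
ee_rot: [[-0.0, -0.244, 0.97], [-0.0, 0.97, 0.244], [-1.0, -0.0, -0.0]]
force: [1.3, 1.0, -1.2]
grip_width: 0.0158
```

Emit:
send_rows([
  [0,0,0,-0.2,0,0,-1],
  [0,0,0,-0.2,0,0,-1],
  [0,0,0,0,0,0,-1],
  [0,0,0,0,0,0,-1],
  [0,0,0,0,0,0,-1],
])

```text
time: 15.07
position: [0.499, 0.1727, 0.1261]
ee_rot: [[-0.0, -0.244, 0.97], [0.0, 0.97, 0.244], [-1.0, 0.0, -0.0]]
force: [0.1, 0.6, -1.4]
grip_width: 0.0159
```

Emit:
send_rows([
  [0,0,0,0.3,0,0,-1],
  [0,0,0,0.3,0,0,-1],
  [0,0,0,0.3,0,0,-1],
  [0,0,0,0.2,0,0,-1],
  [0,0,0,0,0,0,-1],
])

```text
time: 15.48
position: [0.4991, 0.1725, 0.1145]
ee_rot: [[-0.0, -0.244, 0.97], [-0.0, 0.97, 0.244], [-1.0, -0.0, -0.0]]
force: [0.8, -0.0, -1.8]
grip_width: 0.0159
```

Emit:
send_rows([
  [0,0,0,0.2,0,0,-1],
  [0,0,0,0.2,0,0,-1],
  [0,0,0,0.1,0,0,-1],
  [0,0,0,0,0,0,-1],
  [0,0,0,0,0,0,-1],
])

```text
time: 15.9
position: [0.4991, 0.1726, 0.11]
ee_rot: [[-0.0, -0.244, 0.97], [-0.0, 0.97, 0.244], [-1.0, -0.0, -0.0]]
force: [1.7, 1.1, -1.2]
grip_width: 0.0155
```

Emit:
send_rows([
  [0,0,0,0.2,0,0,-1],
  [0,0,0,0.1,0,0,-1],
  [0,0,0,0,0,0,-1],
  [0,0,0,0,0,0,-1],
  [0,0,0,0,0,0,-1],
])

```text
time: 16.32
position: [0.4992, 0.1727, 0.1073]
ee_rot: [[0.0, -0.244, 0.97], [0.0, 0.97, 0.244], [-1.0, 0.0, 0.0]]
force: [-1.0, -0.7, 2.7]
grip_width: 0.0157
```

Emit:
send_rows([
  [0,0,0,0.2,0,0,-1],
  [0,0,0,0.2,0,0,-1],
  [0,0,0,0.2,0,0,-1],
  [0,0,0,0.2,0,0,-1],
  [0,0,0,0,0,0,-1],
])

```text
time: 16.73
position: [0.4992, 0.1727, 0.0996]
ee_rot: [[0.0, -0.244, 0.97], [0.0, 0.97, 0.244], [-1.0, 0.0, 0.0]]
force: [-0.3, 0.1, 5.0]
grip_width: 0.0161
```

Emit:
send_rows([
  [0,0,0,0.2,0,0,-1],
  [0,0,0,0.2,0,0,-1],
  [0,0,0,0,0,0,-1],
  [0,0,0,0,0,0,-1],
  [0,0,0,0,0,0,-1],
])

```text
time: 17.15
position: [0.4993, 0.1727, 0.0956]
ee_rot: [[0.0, -0.244, 0.97], [0.0, 0.97, 0.244], [-1.0, 0.0, 0.0]]
force: [-1.8, -1.5, 9.1]
grip_width: 0.0158
```

Emit:
send_rows([
  [0,0,0,0.1,0,0,-1],
  [0,0,0,0,0,0,-1],
  [0,0,0,0,0,0,-1],
  [0,0,0,0,0,0,-1],
  [0,0,0,0,0,0,-1],
])

```text
time: 17.57
position: [0.4993, 0.1727, 0.0949]
ee_rot: [[0.0, -0.244, 0.97], [0.001, 0.97, 0.244], [-1.0, 0.001, 0.0]]
force: [-2.2, -0.7, 9.9]
grip_width: 0.0157
```

Emit:
send_rows([
  [0,0,0,0.08,0,0,-1],
  [0,0,0,0,0,0,-1],
  [0,0,0,0,0,0,-1],
  [0,0,0,0,0,0,-1],
  [0,0,0,0,0,0,-1],
])

```text
time: 17.98
position: [0.4993, 0.1727, 0.0943]
ee_rot: [[0.0, -0.244, 0.97], [0.001, 0.97, 0.244], [-1.0, 0.001, 0.0]]
force: [-2.7, -1.1, 12.4]
grip_width: 0.0158
```

Emit:
send_rows([
  [0,0,0,-0.2,0,0,-1],
  [0,0,0,-0.2,0,0,-1],
  [0,0,0,-0.1,0,0,-1],
  [0,0,0,-0.1,0,0,-1],
  [0,0,0,0,0,0,-1],
])

```text
time: 18.4
position: [0.4992, 0.1727, 0.0996]
ee_rot: [[0.0, -0.244, 0.97], [0.0, 0.97, 0.244], [-1.0, 0.0, 0.0]]
force: [-1.5, -0.0, 4.9]
grip_width: 0.0157
```

Emit:
send_rows([
  [0,0,0,-0.1,0,0,-1],
  [0,0,0,0,0,0,-1],
  [0,0,0,0,0,0,-1],
  [0,0,0,0,0,0,-1],
  [0,0,0,0,0,0,-1],
])

```text
time: 18.82
position: [0.4992, 0.1727, 0.1003]
ee_rot: [[0.0, -0.244, 0.97], [0.0, 0.97, 0.244], [-1.0, 0.0, 0.0]]
force: [0.2, 0.1, 3.0]
grip_width: 0.0158
```

Emit:
send_rows([
  [0,0,0,-0.1,0,0,-1],
  [0,0,0,0,0,0,-1],
  [0,0,0,0,0,0,-1],
  [0,0,0,0,0,0,-1],
  [0,0,0,0,0,0,-1],
])

```text
time: 19.23
position: [0.4991, 0.1726, 0.101]
ee_rot: [[-0.0, -0.244, 0.97], [-0.0, 0.97, 0.244], [-1.0, -0.0, -0.0]]
force: [0.4, -1.0, -1.7]
grip_width: 0.0157
```

Emit:
send_rows([
  [0,0,0,-0.1,0,0,-1],
  [0,0,0,0,0,0,-1],
  [0,0,0,0,0,0,-1],
  [0,0,0,0,0,0,-1],
  [0,0,0,0,0,0,-1],
])

```text
time: 19.65
position: [0.4991, 0.1726, 0.1022]
ee_rot: [[-0.0, -0.244, 0.97], [-0.0, 0.97, 0.244], [-1.0, -0.0, -0.0]]
force: [0.2, 0.9, -2.3]
grip_width: 0.0159
```

Emit:
send_rows([
  [0,0,0,-0.06,0,0,-1],
  [0,0,0,0,0,0,-1],
  [0,0,0,0,0,0,-1],
  [0,0,0,0,0,0,-1],
  [0,0,0,0,0,0,-1],
])

```text
time: 20.07
position: [0.499, 0.1725, 0.1025]
ee_rot: [[-0.0, -0.244, 0.97], [-0.0, 0.97, 0.244], [-1.0, -0.0, -0.0]]
force: [1.4, 1.0, -9.9]
grip_width: 0.0157
```

Emit:
send_rows([
  [0,0,0,0.12,0,0,-1],
  [0,0,0,0.12,0,0,-1],
  [0,0,0,0,0,0,-1],
  [0,0,0,0,0,0,-1],
  [0,0,0,0,0,0,-1],
])

```text
time: 20.48
position: [0.4993, 0.1727, 0.1008]
ee_rot: [[0.0, -0.244, 0.97], [0.0, 0.97, 0.244], [-1.0, 0.0, 0.0]]
force: [0.0, -0.3, -2.8]
grip_width: 0.016
```

Emit:
send_rows([
  [0,0,0,0,0,0,-0.3],
  [0,0,0,0,0,0,0],
  [0,0,0,0,0,0,0],
  [0,0,0,0,0,0,0],
  [0,0,0,0,0,0,0],
])

```text
time: 20.9
position: [0.4992, 0.1727, 0.1006]
ee_rot: [[0.0, -0.244, 0.97], [0.0, 0.97, 0.244], [-1.0, 0.0, 0.0]]
force: [0.3, 0.2, 0.1]
grip_width: 0.0457
```

Emit:
send_rows([
  [0,0,0,0,0,0,0],
  [0,0,0,0,0,0,0],
  [0,0,0,0,0,0,0],
  [0,0,0,0,0,0,0],
  [0,0,0,0,0,0,0],
])

```text
time: 21.32
position: [0.4992, 0.1726, 0.1005]
ee_rot: [[0.0, -0.244, 0.97], [0.0, 0.97, 0.244], [-1.0, -0.0, 0.0]]
force: [-0.6, -0.7, 0.4]
grip_width: 0.0458
```

Rise clear, then move aside (robot's -x) for a look.

Emit:
send_rows([
  [0,0,0,-1,0,0,0],
  [0,0,0,-2.5,0,0,0],
  [0,0,0,-2.5,0,0,0],
  [0,0,0,-2.5,0,0,0],
  [0,0,0,-2.5,0,0,0],
])

```text
time: 21.73
position: [0.4991, 0.1724, 0.2124]
ee_rot: [[0.0, -0.244, 0.97], [0.0, 0.97, 0.244], [-1.0, -0.0, 0.0]]
force: [1.0, 0.4, -0.3]
grip_width: 0.0457
```

Emit:
send_rows([
  [0,0,0,-2,2,0,0],
  [0,0,0,-1,2.5,0,0],
  [0,0,0,0,2.5,0,0],
  [0,0,0,0,2.5,0,0],
  [0,0,0,0,2.5,0,0],
])

```text
time: 22.15
position: [0.4696, 0.2901, 0.2418]
ee_rot: [[0.001, -0.244, 0.97], [0.001, 0.97, 0.244], [-1.0, 0.001, 0.001]]
force: [-0.3, 0.6, -0.6]
grip_width: 0.0459
```

Emit:
send_rows([
  [0,0,0,0,2.5,0,0],
  [0,0,0,0,2.5,0,0],
  [0,0,0,0,2,0,0],
  [0,0,0,0,0,0,0],
  [0,0,0,0,0,0,0],
])

```text
time: 22.57
position: [0.4523, 0.3576, 0.2408]
ee_rot: [[0.0, -0.246, 0.969], [-0.0, 0.969, 0.246], [-1.0, -0.0, 0.0]]
force: [-0.3, -0.1, -0.2]
grip_width: 0.0457
```

```bash
python3 - <<'E'
from h import *
from plant import manip
s=manip.read_state();plan(s,[.4992,.1725,.116],14.1)
for n in("side","top"):
    f=manip.grab_frame(n);pickle.dump(f,open(f'pics/{n}4.pkl','wb'))
    c=f['color'][:,:,::-1]
    if n=='side': c=c[130:290,180:400]
    cv2.imwrite(f'pics/{n}4.png',cv2.resize(c,None,fx=(3.3 if n=='side' else 1.4),fy=(3.3 if n=='side' else 1.4),interpolation=2))
    W=cloud(f);z=W[...,2];a=np.radians(14.1);q=(W[...,:2]-[.4992,.1725])@np.array([[np.cos(a),-np.sin(a)],[np.sin(a),np.cos(a)]])
    m=(abs(q[...,0])<.02)&(abs(q[...,1])<.045)&(z>.085)&(z<.17)
    if m.sum()>5: print(n,m.sum(),np.percentile(z[m],[50,80,95,99]).round(4),q[m].mean(0),cv2.minAreaRect((W[m&(z>.118)][:,:2]*1000).astype(np.float32)))
    st=(W[...,0]>.46)&(W[...,0]<.58)&(W[...,1]>-.26)&(W[...,1]<-.02)&(z>.08)
    print(st.sum(),np.nanmean(W[st],0))
E
```

```text
t 22.57 pos [0.4523 0.3576 0.2408] turn [0.15 0.01 0.02] shift cm [ 1.249e+01 -1.909e+01 -1.000e-02] F [-0.3  -0.09 -0.22] M [-0.06  0.05 -0.02] w 0.0457
side 231 [0.1136 0.1285 0.13   0.1311] [-0.00553285 -0.01173593] ((497.2382507324219, 169.27685546875), (15.479630470275879, 77.36017608642578), 14.898652076721191)
179 [ 0.52915602 -0.18862097  0.08882202]
top 222 [0.1258 0.1284 0.1304 0.133 ] [-0.00220748 -0.00240558] ((498.5447998046875, 171.60897827148438), (16.24831771850586, 75.09428405761719), 14.112987518310547)
166 [ 0.5300516 -0.1810576  0.0879136]
```

View pics/side4.png

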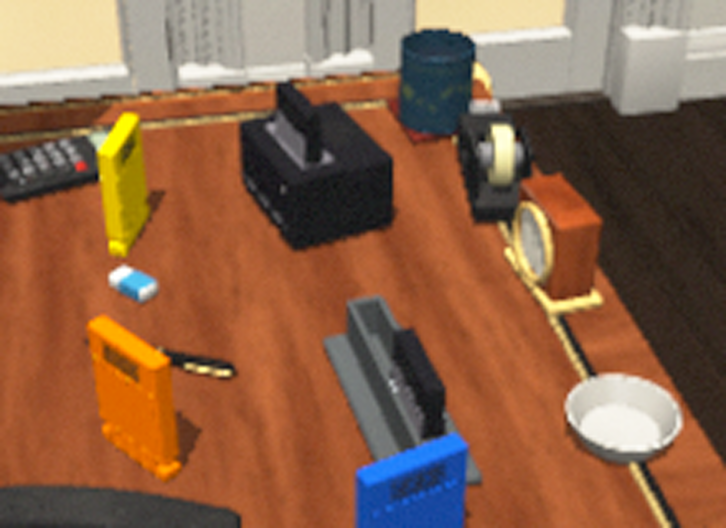

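View pics/top4.png

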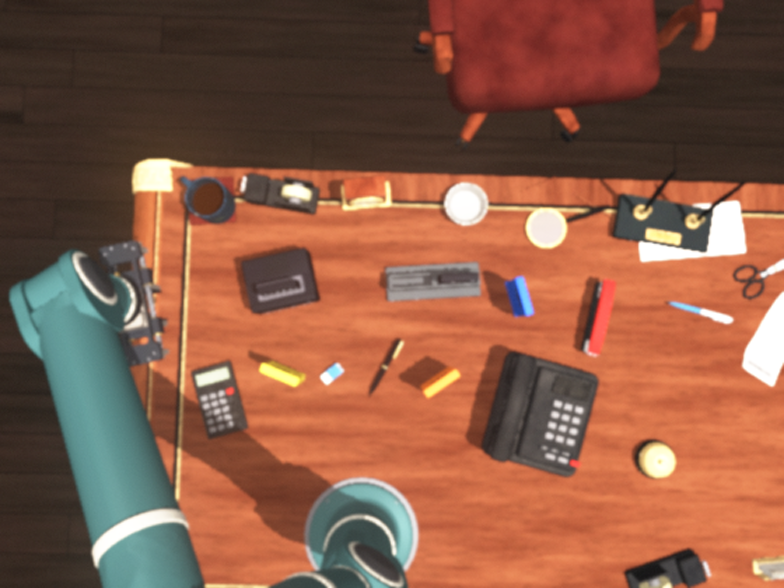

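Side view: the drive stands upright in the dock (about (300,125)), and the short drive is still in the stand. The drive's top is at z ≈ 0.126–0.128, where locked gives 0.126 and up gives 0.134.

```bash
python3 -c "
from plant import manip
print(manip.job_done())"
```

```text
the job is handed in; nothing more can be done
None
```

The taller drive is locked down in the dock and released, and the job was handed in at about 22.6 s.

- **Pressing:** The drive first landed on shut jaws, so the dock had been left locked. One press to the stop (about 13.5 N) and a full let-up freed it. The drive then sank to the raised carriage, and a second press to the stop (about 12.4 N) locked it.
- **Lock check:** The carriage did not follow the drive up on the let-up. A small pull met firm resistance of about 10 N after the expected play.
- **Last pictures:** The drive's top is at about 0.126–0.128 m, where locked gives 0.126 and up gives 0.134, and it lines up with the slot. By eye, the shorter drive and the other things look to be where they were. The arm is well clear and touching nothing.
- **Checks that disagreed:** No check failed. The side camera's position for the drive was about 2–4 mm off the top camera's, and I put that down to calibration and a partial view.

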